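# Set a cover plate out over the edge of the issue stand

### The arm

A 6-joint arm with a two-finger parallel gripper is mounted at the origin on the work surface. World frame = base frame: x ahead of the robot, y to its left, z up, the work surface at z = 0. Lengths are in m, angles in rad, forces in N, time in s.
With the tool pointing down it reaches from about 0.35 to 0.775 m from the base axis. Payload 7.3 kg.
Tool frame: the origin (TCP) lies on the centre line of the jaws, within the pads' length; the fingertips stand 17 mm ahead of it and the grasp point (between the pads) lies 2 mm behind it (robot.tcp_to_tips is the distance from the TCP to the fingertips, in m); z points along the fingers, y is the line along which they close (so a half turn about z gives the same grasp; the last joint's range is limited). The gripper opens to 92 mm and grips with 3 to 60 N. Pads are 19 mm wide; open, the fingers measure 130 mm over their backs; the gripper's body (75 mm by 190 mm) begins 47 mm behind the grasp point.
Start: joints at [1.1, 0.342, 1.524, -0, 1.275, -0.146], TCP at [0.168, 0.498, 0.244] pointing down, gripper open.
Joint ranges: [-2.53, 2.53], [-0.77, 2.02], [0.04, 2.7], [-1, 4.14], [0.28, 2.66], [-3.11, 3.11]. Speed limits (rad/s): [2.57, 2.57, 3.14, 3.14, 3.14, 3.14].

### API

Orientations are given as [roll, pitch, yaw] about the fixed x, y, z axes, in that order (R = Rz(yaw) Ry(pitch) Rx(roll)).
In Python, from cell import robot gives the robot as it stands. The module is installed in compiled form; this text tells all that it offers.
- The arm moves only by the tool carry_out, never from a script. Its argument "commands" is a list of rows, each a list of 3 entries, a list of its own where there are three numbers: the shift along the tool's x, y, z in m, then the turn about the tool's z in rad, then the opening, from 0 (shut) to 1 (fully open). In form: [[[dx, dy, dz], yaw, claw], ...]. A call has 1 to 20 rows; each row shifts and turns the commanded pose from where the row before left it, along the tool's axes as they then stand; what a row does not reach is not made up. A row lasts 1/8 s, in which the tool goes at most 62.5 mm and 10.7 degrees, less where a joint would pass 70% of its speed; a pose out of reach is approached as far as the arm can. A call is refused whole if a number of a shift passes 0.0625 or a number of a turn 0.188, either way. A call with a gripper value outside its range is refused whole. The fingers move at their own pace and stop on an object; "newtons" is the grip in N (left out, the last holds). Time passes only in rows, so rows that do not move let the fingers close. It gives the time, the measured TCP pose, the force, the opening and the grip force at its end, in the units of the state.
- robot.observe(): the state, without advancing time (a new reading comes with each control period).
- robot.read_camera(name): name is "side" or "top"; returns a dict with "pixels" (400x640x3 uint8, red, green, blue), "fx", "fy", "cx", "cy" (pixels), "view" (4x4, takes a point from world to camera coordinates). Camera axes: x right, y up, looking along -z (the intrinsics and any distortion apply to the point x, -y, -z); pixel columns grow to the right and rows downward; lengths in m; the calibration is good to about 2 mm. A picture is of the moment at which its call begins. There is no depth.
- robot.hand_in(): hands the job in; it is judged then, once.
Trained networks look in a picture, given as the dict that the camera call returned (one of the last four; its "shot" number tells which), for a name from the list of things; names that differ only in an ending like _2 or _b are one class to them, and where a whole thing is asked for, a point or a joint stands for the part that bears it (a point fixed in the world has none). Each returns a list of dicts, best first, with "p" (0 to 1); they miss things now and then, are a little off and sometimes report something else, mostly with a low value. They report only what shows in the picture. A call takes as long as a camera call. They do not tell look-alikes from the thing itself.
- robot.find_in(picture, name): "at" ([column, row] in pixels, amid what is visible of it).
- robot.tip_of(picture, name): "at" ([column, row] in pixels: a listed point, or the origin of a listed thing).
The state is a dict: "time": time; "qpos": joint angles; "qvel": joint speeds; "joint_efforts": joint torques, N m; "tool_pos": TCP position; "tool_rot": TCP orientation; "contact_force": force on the tool from outside, world axes, zero at the start; "torque": the same for the moment, N m; "opening": finger opening in m; "grip_force": force on a finger pad.
Only numpy, scipy, OpenCV 4.12 (cv2) and the standard library are available. Lean on these libraries where they do the work, as an engineer would, in place of code of your own. Each camera call takes 0.05 s, during which the arm holds its last target. There are 200 camera calls.

### The job

The bare aluminium cover plate lies flat on the low teal stand, where it is too thin to pick up. Push it along with the fingertips towards the stand's front edge (the one with yellow edging), until it juts out just to its red line: the whole line lies right above the edge, ready for the next person to take it. Only slide it, never lift it or tip it up, and leave the blue plate and everything else where it is.

Things in the scene. Friction and masses are not known exactly. Their poses are not given: they have to be found in the camera images.
- stand: Low teal steel stand, fixed to the table: a flat shelf board 260 mm deep (its x) by 500 mm wide (its y), 18 mm thick, its top 60 mm above the table, on two side panels. Origin at table height under the middle of the board. Its -x axis points to the front edge, the one nearer the robot, which carries yellow edging; it stands turned by up to 0.25 rad.
- stand_edge (a point): Middle of the stand's upper front edge, 130 mm in front (-x) of the stand's centre and 60 mm above the table. Axes as the stand's: the edge runs along y, the board lies on the +x side.
- cover_plate: Loose bare aluminium plate, 120 mm (its x) by 90 mm (its y), 6 mm thick, about 0.12 to 0.24 kg, lying flat on the stand, with four dark screw holes at the corners and a red line 4 mm wide straight across it. Origin at the centre of its underside; -x points to the end that must jut out (within 0.35 rad of the stand's -x at the start). The red line lies 20 mm from the centre towards -x, thus 40 mm from that end.
- line_left (a point): Left (+y) end of the middle of the aluminium plate's red line, on the plate's upper face, at the plate's side. Axes as the plate's.
- line_right (a point): Right (-y) end of the same red line, 90 mm from the left end. Axes as the plate's.
- blue_plate: Loose blue plastic plate of the same shape, size and markings, lying on the other half of the stand. To be left alone. Origin at the centre of its underside.
- coupling: Loose brass coupling, 32 mm across and 40 mm high, standing on the rear of the stand between the plates. Origin at the centre of its underside. To be left alone.
- foot: Loose black plastic machine foot, a disc 28 mm across and 22 mm high, on the front of the stand between the plates. Origin at the centre of its underside. To be left alone.
- yellow_bin: Loose small yellow storage bin, 160 by 100 mm, 75 mm high, on the table left of the stand. Origin at the centre of its underside. To be left alone.
- jar: Loose jar, 60 mm across, 85 mm high, on the table right of the stand. Origin at the centre of its underside. To be left alone.
- tape: Loose orange ring of tape, 90 mm across, 24 mm high, on the table right of the stand. Origin at the centre of its underside. To be left alone.
- screwdriver: Loose screwdriver lying on the table close to the left end of the stand. Origin on its underside, near the middle of its length. To be left alone.
Things that resemble listed ones, but are neither listed nor needed, are in the scene too. What is meant by the cover_plate is not green, and is the smaller of those in its own colour.

How it is judged:
At the end, for the whole second after the job is handed in: Both ends of the aluminium plate's red line lie within 6 mm of the stand's front edge, measured square to it, and within its width; the plate lies flat on the stand at rest; all other loose things are within 15 mm of where they began (x of line_left in the frame of stand_edge between -0.006 and 0.006 m and y of line_left in the frame of stand_edge between -0.248 and 0.248 m and x of line_right in the frame of stand_edge between -0.006 and 0.006 m and y of line_right in the frame of stand_edge between -0.248 and 0.248 m and height (world z) of cover_plate between 0.055 and 0.064 m and angle between cover_plate's own z axis and vertical below 0.05 rad and linear speed of cover_plate below 0.01 m/s and angular speed of cover_plate below 0.05 rad/s and x of cover_plate in the frame of stand_edge above 0 m and distance of each of blue_plate, coupling, foot, yellow_bin, jar, tape, screwdriver from where it was at the start of the episode below 0.015 m); the robot touches nothing.
It fails at once if The aluminium plate is lifted off the stand, tipped up or knocked off (height (world z) of cover_plate above 0.07 m or height (world z) of cover_plate below 0.05 m or angle between cover_plate's own z axis and vertical above 0.12 rad).
It fails at once if The blue plate or another bystander is moved by 15 mm or more (distance of any of blue_plate, coupling, foot, yellow_bin, jar, tape, screwdriver from where it was at the start of the episode above 0.015 m).
It also fails if it takes over 45 s, if anything falls off the work surface, if the arm or the gripper's body presses on something with over 40 N, if the wrist force passes 120 N, or if a joint passes its speed limit or range.

## Working session

There is one attempt and no reset: what is moved stays moved. The work goes in short steps, Python scripts to look and compute and a tool call to move; the robot and the scene stay as the last step left them, time stands still between calls to the robot, and variables do not carry over. Pictures are saved under pics/ and viewed, at most 10 in all, crops included, and the job is handed in when it is done.

Besides the shell and the picture viewer there is one more tool, called after "Emit:" as name([rows], argument=value, ...), one row to a line, values as JSON. carry_out: Moves the arm, as the interface text tells. Its arguments: {"type":"object","properties":{"commands":{"type":"array"},"newtons":{"type":"number"}},"required":["commands"]}

```bash
mkdir -p pics
python3 - <<'E'
from cell import robot
import cv2
for n in("top","side"):
    p=robot.read_camera(n); cv2.imwrite(f"pics/{n}1.png",p["pixels"][:,:,::-1])
    print(n,{k:v for k,v in p.items() if k not in("pixels",)})
    for t in("cover_plate","line_left","line_right","stand_edge","stand"):
        print(t,[(d["p"],d["at"]) for d in robot.tip_of(p,t)][:4])
s=robot.observe();print(s["tool_pos"],s["tool_rot"],s["opening"],s["time"])
E
```

```text
top {'fx': 415.56354787533337, 'fy': 415.56354787533337, 'cx': 318.6183238353314, 'cy': 203.63673561076578, 'view': array([[-0.00775856, -0.99989414, -0.0123088 ,  0.04226137],
       [ 0.99416576, -0.00903724,  0.10748384, -0.50047725],
       [-0.1075837 , -0.01140306,  0.99413063, -1.47663722],
       [ 0.        ,  0.        ,  0.        ,  1.        ]]), 'shot': 1}
cover_plate [(0.94, [408.3, 264.4]), (0.69, [278.4, 252.2]), (0.57, [378.1, 195.5])]
line_left [(0.89, [274.5, 263.6]), (0.64, [428.3, 262.3]), (0.56, [367.4, 204.2])]
line_right [(0.64, [385.6, 202.4]), (0.63, [394.6, 258.1]), (0.58, [288.7, 250.6])]
stand_edge [(0.73, [334.4, 216.5])]
stand [(0.89, [340.1, 186.0]), (0.4, [337.0, 203.0])]
side {'fx': 481.14369580002847, 'fy': 481.14369580002847, 'cx': 322.7683772686265, 'cy': 198.63822925279155, 'view': array([[ 0.87324859, -0.48727078,  0.00202075, -0.42513281],
       [ 0.26851502,  0.48466393,  0.83246655, -0.21165669],
       [-0.40661601, -0.72640764,  0.55407162, -1.2273151 ],
       [ 0.        ,  0.        ,  0.        ,  1.        ]]), 'shot': 2}
cover_plate [(0.7, [250.5, 208.6]), (0.59, [358.5, 235.7])]
line_left [(0.73, [234.1, 210.7]), (0.72, [322.1, 328.8]), (0.63, [340.9, 231.4])]
line_right [(0.78, [368.1, 242.5]), (0.59, [253.9, 216.2]), (0.56, [298.3, 293.2]), (0.22, [411.6, 324.8])]
stand_edge [(0.65, [309.2, 217.2]), (0.47, [343.3, 231.9])]
stand [(0.67, [351.2, 220.6]), (0.55, [383.4, 202.2])]
[0.16751476 0.49758177 0.24374641] [3.14146188e+00 3.57812029e-05 2.81687173e+00] 0.09174336733479611 0.6
```

View pics/top1.png

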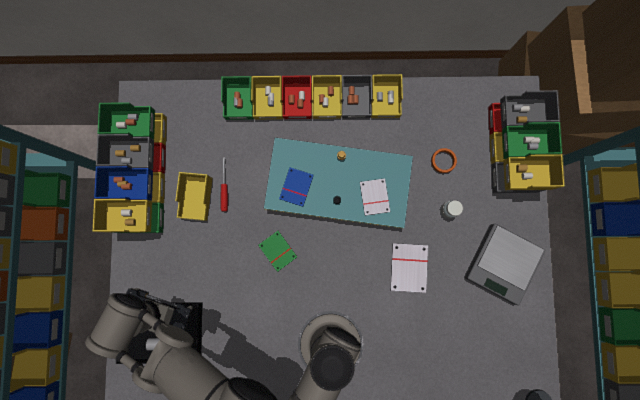

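View pics/side1.png

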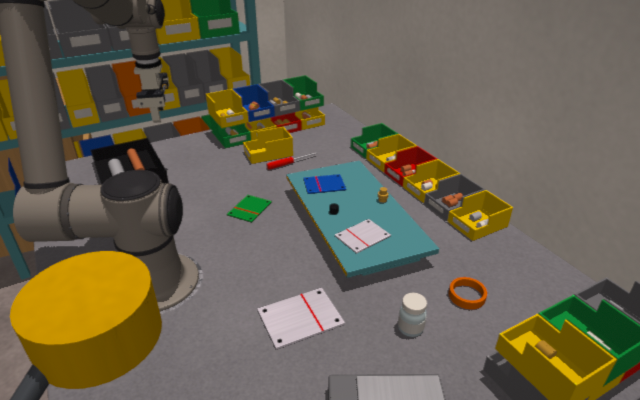

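The top view shows the aluminium cover plate on the stand at about (375,197), with its red line near (376,204). The blue plate is at (296,187), the foot at (337,200) and the coupling at (341,155). The larger white plate at (409,268) and the green one are decoys.

```bash
cat > h.py <<'E'
import numpy as np, cv2
from cell import robot
def to_plane(p,uv,z):
    uv=np.atleast_2d(uv).astype(float); V=p["view"]; R,t=V[:3,:3],V[:3,3]
    d=np.c_[(uv[:,0]-p["cx"])/p["fx"],-(uv[:,1]-p["cy"])/p["fy"],-np.ones(len(uv))]@R
    c=-R.T@t; return (c+d*((z-c[2])/d[:,2])[:,None])[:,:2]
def ortho(p,z,x0,x1,y0,y1,s=2000):
    """metric top-down warp of plane z: row 0 = x1, col 0 = y1, s px/m"""
    W,H=int((y1-y0)*s),int((x1-x0)*s); r,c=np.mgrid[0:H,0:W]
    X=np.stack([x1-r/s,y1-c/s,np.full(r.shape,z)],-1)@p["view"][:3,:3].T+p["view"][:3,3]
    u=p["cx"]-p["fx"]*X[...,0]/X[...,2]; v=p["cy"]+p["fy"]*X[...,1]/X[...,2]
    return cv2.remap(p["pixels"],u.astype(np.float32),v.astype(np.float32),cv2.INTER_CUBIC)
E
python3 - <<'E'
from h import *
for n in("top","side"):
    p=robot.read_camera(n)
    o=ortho(p,.06,.38,.70,-.27,.13)
    cv2.imwrite(f"pics/o_{n}.png",o[:,:,::-1])
E
```

```text
(no output)
```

View pics/o_top.png

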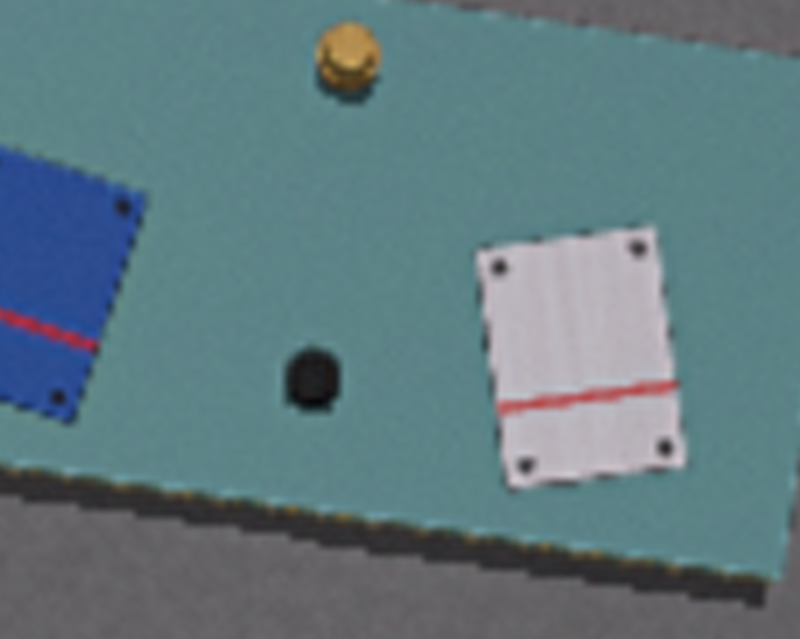

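View pics/o_side.png

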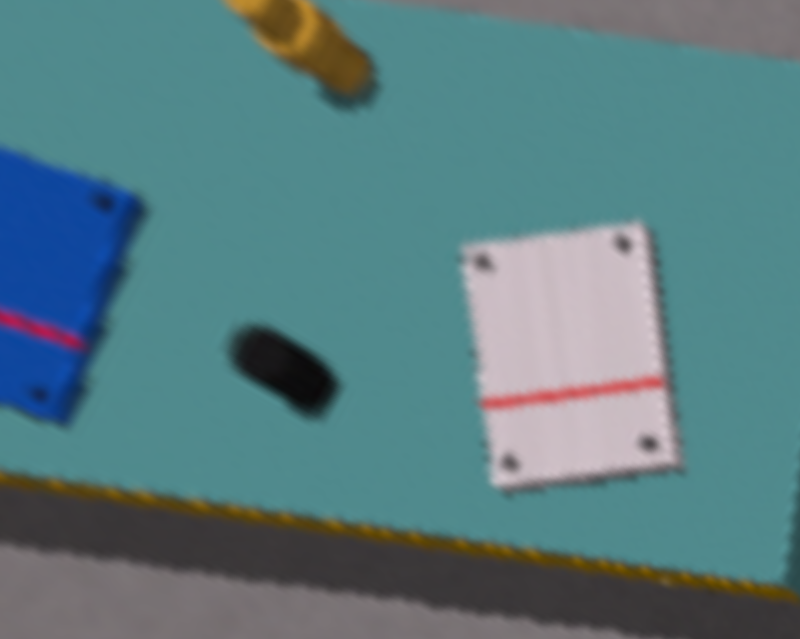

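```bash
cat >> h.py <<'E'
S=2000; BOX=(.36,.76,-.30,.25)
def rowcol(rc): return np.c_[BOX[1]-rc[:,0]/S,BOX[3]-rc[:,1]/S]
def red(p):
    o=ortho(p,.066,*BOX); a=o.astype(int); m=(a[...,0]-np.maximum(a[...,1],a[...,2])>60)
    q=rowcol(np.argwhere(m)); q=q[q[:,1]<-.03]
    return q
def line(q):
    """x = a + b y, robust"""
    vx,vy,x0,y0=cv2.fitLine(q[:,::-1].astype(np.float32),cv2.DIST_HUBER,0,.001,.001).ravel()
    return y0-x0*vy/vx, vy/vx
def edges(p):
    o=ortho(p,.06,*BOX); hsv=cv2.cvtColor(o,cv2.COLOR_RGB2HSV)
    m=(abs(hsv[...,0].astype(int)-90)<15)&(hsv[...,1]>50)&(hsv[...,2]>60)
    f,r=[],[]
    for c in range(0,m.shape[1],4):
        k=np.flatnonzero(m[:,c])
        if len(k)>250: f.append((k[-1]+1,c)); r.append((k[0],c))
    return line(rowcol(np.array(f))),line(rowcol(np.array(r)))
def report(n):
    p=robot.read_camera(n); f,r=edges(p); q=red(p); l=line(q)
    y0,y1=np.percentile(q[:,1],[1,99]); yaw=-np.arctan(f[1])
    nx=lambda y:(l[0]+l[1]*y-f[0]-f[1]*y)*np.cos(yaw)
    print(n,"stand yaw %.4f rear yaw %.4f depth %.4f"%(yaw,-np.arctan(r[1]),(r[0]-f[0]+(r[1]-f[1])*-.1)*np.cos(yaw)),
      "line yaw %.4f ends y %.4f %.4f  dist L %.4f R %.4f mid %s"%(-np.arctan(l[1]),y1,y0,nx(y1),nx(y0),q.mean(0)),"edge a,b",f)
E
python3 - <<'E'
from h import *
report("top");report("side")
E
```

```text
top stand yaw -0.1465 rear yaw -0.1460 depth 0.2593 line yaw 0.1296 ends y -0.1200 -0.2045  dist L 0.0637 R 0.0870 mid [ 0.50104415 -0.163017  ] edge a,b (np.float32(0.44871122), np.float32(0.1475161))
side stand yaw -0.1454 rear yaw -0.1470 depth 0.2604 line yaw 0.1295 ends y -0.1200 -0.2060  dist L 0.0650 R 0.0886 mid [ 0.4993233  -0.16287481] edge a,b (np.float32(0.44556627), np.float32(0.14639138))
```

Emit:
carry_out([
  [[0,0,0],-0.09,0.435],
  [[0,0,0],-0.089,0.435],
  [[-0.032,-0.035,0],0,0.435],
  [[-0.032,-0.035,0],0,0.435],
  [[-0.032,-0.035,0],0,0.435],
  [[-0.032,-0.035,0],0,0.435],
  [[-0.032,-0.035,0],0,0.435],
  [[-0.032,-0.035,0],0,0.435],
  [[-0.032,-0.035,0],0,0.435],
  [[-0.032,-0.035,0],0,0.435],
  [[-0.032,-0.035,0],0,0.435],
  [[-0.032,-0.035,0],0,0.435],
  [[-0.032,-0.035,0],0,0.435],
  [[-0.032,-0.035,0],0,0.435],
  [[-0.032,-0.035,0],0,0.435],
  [[-0.032,-0.035,0],0,0.435],
  [[-0.032,-0.035,0],0,0.435],
  [[-0.032,-0.035,0],0,0.435],
  [[-0.03,-0.035,0],0,0.435],
  [[0,0,0],0,0.435],
])

```text
time: 3.3
tool_pos: [0.618, -0.1727, 0.2424]
tool_rot: [-3.141, -0.001, 2.993]
contact_force: [0.1, 0.6, -0.7]
opening: 0.0402
grip_force: 0.0
```

Emit:
carry_out([
  [[0,0,0.04],0,0.435],
  [[0,0,0.04],0,0.435],
  [[0,0,0.04],0,0.435],
  [[0,0,0.03],0,0.435],
  [[0,0,0.006],0,0.435],
  [[0,0,0.003],0,0.435],
  [[0,0,0],0,0.435],
  [[0,0,0],0,0.435],
])

```text
time: 4.3
tool_pos: [0.6179, -0.17, 0.086]
tool_rot: [-3.141, 0.002, 2.996]
contact_force: [0.7, 0.5, -0.0]
opening: 0.04
grip_force: 0.0
```

Run:
```python
from h import *
p=robot.read_camera("side"); o=ortho(p,.06,.52,.68,-.27,-.07,4000)
cv2.imwrite("pics/c.png",o[:,:,::-1]); print(robot.observe()["tool_pos"])
```

```text
[ 0.61780234 -0.16998408  0.08579958]
```

View pics/c.png

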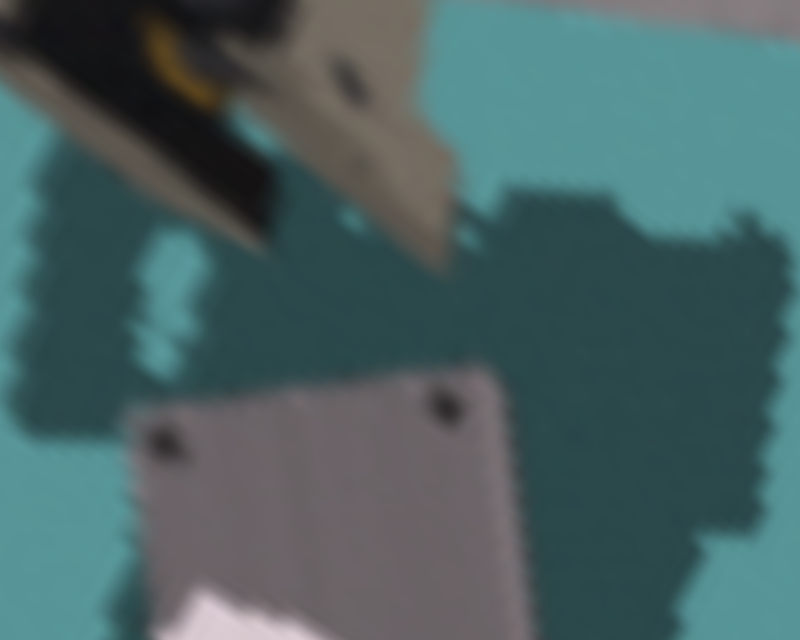

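The crop shows the fingertips, near (265,250) and (440,265), behind the plate's rear edge, which runs from (130,410) to (490,370). They still stand a little above the board, so I'll lower them.

Emit:
carry_out([
  [[0,0,0.003],0,0.435],
  [[0,0,0.003],0,0.435],
  [[0,0,0],0,0.435],
  [[0,0,0],0,0.435],
])

```text
time: 4.85
tool_pos: [0.6173, -0.1699, 0.0786]
tool_rot: [3.141, -0.0, 2.996]
contact_force: [0.0, 0.1, 0.4]
opening: 0.0403
grip_force: 0.0
```

Emit:
carry_out([
  [[0.004,0,0],0,0.435],
  [[0.004,0,0],0,0.435],
  [[0.004,0,0],0,0.435],
  [[0.004,0,0],0,0.435],
  [[0.004,0,0],0,0.435],
  [[0.004,0,0],0,0.435],
  [[0.004,0,0],0,0.435],
  [[0.004,0,0],0,0.435],
  [[0.004,0,0],0,0.435],
  [[0.004,0,0],0,0.435],
  [[0.004,0,0],0,0.435],
  [[0.004,0,0],0,0.435],
  [[0.004,0,0],0,0.435],
  [[0.004,0,0],0,0.435],
  [[0.004,0,0],0,0.435],
])

```text
time: 6.72
tool_pos: [0.5577, -0.1611, 0.0787]
tool_rot: [3.142, 0.0, 2.996]
contact_force: [0.7, -0.5, 0.3]
opening: 0.04
grip_force: 0.4
```

Run:
```python
from h import *
report("side");report("top")
p=robot.read_camera("side"); o=ortho(p,.06,.40,.64,-.29,.01,2600)
cv2.imwrite("pics/d.png",o[:,:,::-1])
```

```text
side stand yaw -0.1453 rear yaw -0.0273 depth 0.2394 line yaw -0.0212 ends y -0.1084 -0.1835  dist L 0.0344 R 0.0437 mid [ 0.46411105 -0.13483089] edge a,b (np.float32(0.44571042), np.float32(0.14629234))Traceback (most recent call last):
  File "<stdin>", line 2, in <module>
  File "h.py", line 32, in report
    p=robot.read_camera(n); f,r=edges(p); q=red(p); l=line(q)
                                                      ~~~~^^^
  File "h.py", line 21, in line
    vx,vy,x0,y0=cv2.fitLine(q[:,::-1].astype(np.float32),cv2.DIST_HUBER,0,.001,.001).ravel()
                ~~~~~~~~~~~^^^^^^^^^^^^^^^^^^^^^^^^^^^^^^^^^^^^^^^^^^^^^^^^^^^^^^^^^
cv2.error: OpenCV(4.12.0) /io/opencv/modules/imgproc/src/linefit.cpp:50: error: (-215:Assertion failed) count > 0 in function 'fitLine2D_wods'
```

Emit:
carry_out([
  [[0.004,0,0],0,0.435],
  [[0.004,0,0],0,0.435],
  [[0.004,0,0],0,0.435],
  [[0.004,0,0],0,0.435],
  [[0.004,0,0],0,0.435],
  [[0.004,0,0],0,0.435],
  [[0.004,0,0],0,0.435],
  [[0.003,0,0],0,0.435],
  [[0.003,0,0],0,0.435],
  [[0,0,0],0,0.435],
  [[-0.01,0,0],0,0.435],
  [[-0.03,0,0],0,0.435],
  [[-0.05,0,-0.03],0,0.435],
  [[-0.04,0,-0.06],0,0.435],
  [[0,0,-0.06],0,0.435],
  [[0,0,0],0,0.435],
])

```text
time: 8.82
tool_pos: [0.6507, -0.1751, 0.2267]
tool_rot: [-3.139, 0.011, 2.996]
contact_force: [0.8, 0.4, -0.3]
opening: 0.0399
grip_force: 0.0
```

Run:
```python
from h import *
p=robot.read_camera("side"); o=ortho(p,.06,.40,.64,-.29,.01,2600)
cv2.imwrite("pics/d.png",o[:,:,::-1]); print(robot.observe()["tool_pos"])
report("side");report("top")
```

```text
[ 0.64913185 -0.17457908  0.22318354]
side stand yaw -0.1474 rear yaw -0.1470 depth 0.2604 line yaw -0.1465 ends y -0.0908 -0.1730  dist L 0.0085 R 0.0086 mid [ 0.43463398 -0.13281686] edge a,b (np.float32(0.44568422), np.float32(0.14849703))Traceback (most recent call last):
  File "<stdin>", line 4, in <module>
  File "h.py", line 32, in report
    p=robot.read_camera(n); f,r=edges(p); q=red(p); l=line(q)
                                                      ~~~~^^^
  File "h.py", line 21, in line
    vx,vy,x0,y0=cv2.fitLine(q[:,::-1].astype(np.float32),cv2.DIST_HUBER,0,.001,.001).ravel()
                ~~~~~~~~~~~^^^^^^^^^^^^^^^^^^^^^^^^^^^^^^^^^^^^^^^^^^^^^^^^^^^^^^^^^
cv2.error: OpenCV(4.12.0) /io/opencv/modules/imgproc/src/linefit.cpp:50: error: (-215:Assertion failed) count > 0 in function 'fitLine2D_wods'
```

View pics/d.png

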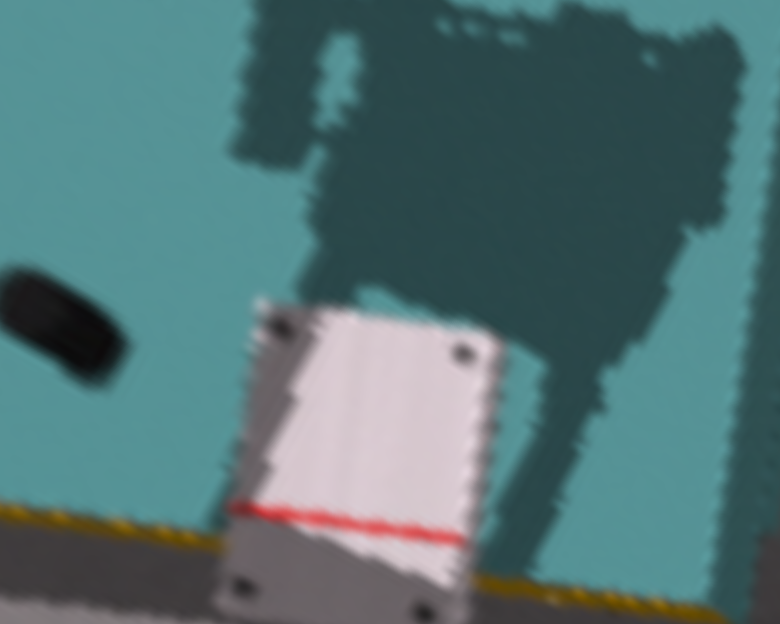

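The plate is now aligned with the edge, and its line, from (232,508) to (468,540), is about 8 mm short of it. I'll go back down behind the plate and nudge it the rest of the way.

Emit:
carry_out([
  [[0.03,0.005,0.05],0,0.435],
  [[0.04,0.005,0.05],0,0.435],
  [[0.03,0,0.035],0,0.435],
  [[0,0,0.01],0,0.435],
  [[0,0,0],0,0.435],
  [[0,0,0],0,0.435],
  [[0,0,0],0,0.435],
])

```text
time: 9.85
tool_pos: [0.5481, -0.1491, 0.0772]
tool_rot: [3.14, -0.008, 2.996]
contact_force: [-11.5, 2.5, 18.6]
opening: 0.0401
grip_force: 9.8
```

Run:
```python
from h import *
r=np.array([robot.observe()["tool_pos"]])
for i in range(5): robot.read_camera("top"); r=np.r_[r,[robot.observe()["tool_pos"]]]
m=r.mean(0); print(m,r.std(0),robot.observe()["tool_rot"],robot.observe()["contact_force"])
print("d",(m[0]-.147*m[1]-.4471)*.9894,"t",.1455*m[0]+.9894*m[1])
```

```text
[ 0.54812461 -0.1491194   0.07716747] [1.19424577e-05 6.99084082e-06 1.89970792e-05] [ 3.14020957 -0.0076253   2.99597248] [-12.02442549   2.2851912   19.9847296 ]
d 0.12164194043488195 t -0.0677866070298157
```

Emit:
carry_out([
  [[0,0,-0.003],0,0.435],
  [[0,0,0],0,0.435],
  [[0,0,0],0,0.435],
  [[0,0,0],0,0.435],
])

```text
time: 10.6
tool_pos: [0.5511, -0.1501, 0.0795]
tool_rot: [3.141, -0.001, 2.996]
contact_force: [-0.6, 0.5, -0.2]
opening: 0.04
grip_force: 0.0
```

Emit:
carry_out([
  [[0.005,0,0],0,0.435],
  [[0.005,0,0],0,0.435],
  [[0.005,0,0],0,0.435],
  [[0.004,0,0],0,0.435],
  [[0.003,0,0],0,0.435],
  [[0.003,0,0],0,0.435],
  [[0.003,0,0],0,0.435],
  [[0.003,0,0],0,0.435],
  [[0.003,0,0],0,0.435],
  [[0,0,0],0,0.435],
  [[0,0,0],0,0.435],
])

```text
time: 11.98
tool_pos: [0.5175, -0.1452, 0.08]
tool_rot: [3.141, -0.0, 2.996]
contact_force: [0.9, 0.1, -0.8]
opening: 0.0403
grip_force: 0.0
```

Emit:
carry_out([
  [[-0.01,0,0],0,0.435],
  [[-0.03,0,0],0,0.435],
  [[-0.05,0,-0.03],0,0.435],
  [[-0.04,0,-0.06],0,0.435],
  [[-0.02,0.06,-0.06],0,0.435],
  [[0,0.06,-0.06],0,0.435],
  [[0,0.06,0],0,0.435],
  [[0,0.06,0],0,0.435],
  [[0,0.06,0],0,0.435],
  [[0,0,0],0,0.435],
  [[0,0,0],0,0.435],
])

```text
time: 13.35
tool_pos: [0.6941, 0.0989, 0.2489]
tool_rot: [-3.141, -0.0, 2.996]
contact_force: [-0.7, 0.1, 0.8]
opening: 0.0399
grip_force: 0.0
```

Run:
```python
from h import *
p=robot.read_camera("top"); o=ortho(p,.06,.38,.62,-.29,.01,2600)
cv2.imwrite("pics/e.png",o[:,:,::-1])
report("side");report("top")
```

```text
side stand yaw -0.1490 rear yaw -0.1470 depth 0.2603 line yaw -0.1462 ends y -0.0855 -0.1725  dist L 0.0001 R 0.0004 mid [ 0.42681648 -0.12950199] edge a,b (np.float32(0.44602227), np.float32(0.15009607))
top stand yaw -0.1039 rear yaw -0.1457 depth 0.2517 line yaw -0.1463 ends y -0.0850 -0.1705  dist L -0.0090 R -0.0126 mid [ 0.42909358 -0.12809392] edge a,b (np.float32(0.45330665), np.float32(0.10423938))
```

View pics/e.png

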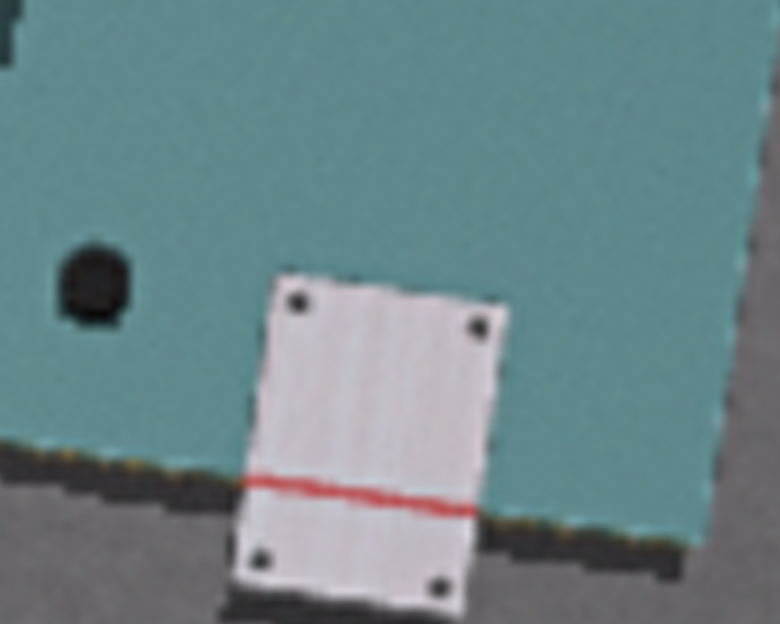

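The red line, from (245,481) to (477,512), now lies along the front edge. Both cameras put it within 1 mm, using the edge fits from before the push. The arm is clear, so I'm handing in.

```bash
python3 -c "
from cell import robot
print(robot.hand_in())"
```

```text
the job is handed in; nothing more can be done
None
```

I slid the cover plate until its red line was within about 1 mm of the stand's front edge, as measured by both cameras. I then backed the arm clear, and handed the job in at about 13.5 s; no verdict came back.

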